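# Find the stamped carton and push it to the dispatch line

## Task

Two sample cartons stand on the bench in front of you, and one of them has a round stamp on its underside. With the fingertips push each carton over, away from you, onto its far side so that its underside faces you; when both lie, push the stamped one forward, as it lies, until the black dispatch line on the bench runs under its middle. Nothing is grasped or lifted; leave the other carton lying where it fell and the bottle, beaker and dishes undisturbed.

Things in the scene. Friction and masses are not known exactly. Their poses are not given: they have to be found in the camera images.
- carton_stamped: Stamped carton: closed rigid cardboard, 70 (own x) x 95 (own y) x 115 mm high (own z), about 0.2 kg, standing upright on the left or the right. Origin: centre of the underside; own z to the top, own x to the far side, within 0.25 rad of straight ahead at the start. Underside: black ring 54 mm across with a bar through it; otherwise looks like the other carton.
- carton_plain: Plain carton: same size, weight and axes, underside only paper tape. Both cartons behave alike: pushed ahead high on the near face (about 95 mm up) they tip about the far bottom edge without sliding much, and past about 31 degrees fall over by themselves. They then lie 70 mm high, 115 mm long, own x down, underside facing the robot.
- carton_stamped_mid (a point): Middle of the stamped carton's volume, 57.5 mm along own z from its origin. Pushed low on the underside (about 40 mm up) the lying carton slides along its length.
- dispatch_line: The dispatch line: flat black tape stuck on the bench beyond the cartons, 20 mm wide (own x) and 600 mm long (own y), with a short cross bar at each end; no height to speak of, does not move. Origin at its centre, own x points away from the robot.
- reagent_bottle: white bottle with blue cap, 60 mm across, 120 mm high, left of the work; loose bystander, to be left where it is; origin at the centre of its underside
- beaker: small clear beaker, 55 mm across, 71 mm high, right of the work; loose bystander, to be left where it is; origin at the centre of its underside
- dish_stack: short stack of culture dishes, 60 mm across, 45 mm high, left of the work and nearer the robot; loose bystander, to be left where it is; origin at the centre of its underside
Things that resemble listed ones, but are neither listed nor needed, are in the scene too. Leave any red look-alike of the carton_plain alone.

How it is judged:
On the way, in this order (a step that is already met when the one before it is completed fails the run):
1. both cartons lie on their far sides, undersides facing the robot, the stamped one still short of the dispatch line (angle between each of carton_stamped, carton_plain's own x axis and vertical above 2.95 rad and height (world z) of each of carton_stamped, carton_plain below 0.045 m and x of carton_stamped_mid in the frame of dispatch_line below -0.045 m), for 0.2 s.
2. the stamped carton lies with the dispatch line under its middle (angle between carton_stamped's own x axis and vertical above 2.95 rad and height (world z) of carton_stamped below 0.045 m and x of carton_stamped_mid in the frame of dispatch_line between -0.025 and 0.025 m and y of carton_stamped_mid in the frame of dispatch_line between -0.27 and 0.27 m), for 0.2 s.
At the end, for the whole second after the job is handed in: Both cartons rest on their far sides (own x within 0.19 rad of straight down); the stamped one's middle is within 25 mm of the dispatch line's centre line and 270 mm of its centre along it; the other's origin is within 100 mm of its start (tipping moves it 50 mm) (all of step 2 and angle between carton_plain's own x axis and vertical above 2.95 rad and height (world z) of carton_plain below 0.045 m and linear speed of each of carton_stamped, carton_plain below 0.02 m/s and angular speed of each of carton_stamped, carton_plain below 0.1 rad/s and distance of carton_plain from where it was at the start of the episode below 0.1 m); the robot touches nothing.
It fails at once if a carton is lifted off the bench (((angle between carton_stamped's own z axis and vertical below 0.2 rad and height (world z) of carton_stamped above 0.025 m) or height (world z) of carton_stamped above 0.055 m) or ((angle between carton_plain's own z axis and vertical below 0.2 rad and height (world z) of carton_plain above 0.025 m) or height (world z) of carton_plain above 0.055 m)).
It fails at once if the plain carton is pushed away from where it was tipped (origin over 120 mm from its start) (distance of carton_plain from where it was at the start of the episode above 0.12 m).
It fails at once if a bystander is moved by more than 20 mm or tipped (distance of any of reagent_bottle, beaker, dish_stack from where it was at the start of the episode above 0.02 m or angle between any of reagent_bottle, beaker, dish_stack's own z axis and vertical above 0.3 rad).
It also fails if it takes over 58 s, if anything falls off the work surface, if the arm or the gripper's body presses on something with over 40 N, if the wrist force passes 120 N, or if a joint passes its speed limit or range.

## Robot

A 7-joint arm with a two-finger parallel gripper is mounted at the origin on a cart in front of the work surface, level with it; the furniture and walls round the work are solid. World frame = base frame: x ahead of the robot, y to its left, z up, the work surface at z = 0. Lengths are in m, angles in rad, forces in N, time in s.
With the tool pointing down it reaches from about 0.4 to 0.85 m from the base axis. Payload 10.4 kg.
Tool frame: the origin (TCP) lies where the fingers leave the gripper's body, on its centre line; the fingertips stand 73 mm ahead of it and the grasp point (between the pads) lies 54 mm ahead of it; z points along the fingers, y is the line along which they close (so a half turn about z gives the same grasp; the last joint's range is limited). The gripper opens to 85 mm and grips with 20 to 120 N. Pads are 22 mm wide; open, the fingers measure 114 mm over their backs; the gripper's body (76 mm by 85 mm) begins 54 mm behind the grasp point. The pads swing forward as they close: fully open they stand 13 mm farther back than shut.
Start: joints at [-1.316, 0.332, -0.065, 1.46, 0.022, 1.35, -0.088], TCP at [0.171, 0.601, 0.304] pointing down, gripper open.
Joint ranges: [-2.6, 2.6], [-0.5, 2.12], [-1.47, 1.34], [0.16, 2.42], [-1.27, 4.41], [0.06, 2.06], [-2.6, 2.6]. Speed limits (rad/s): [2.22, 2.22, 2.79, 2.79, 3.14, 3.14, 3.14].

## Interface

Orientations are given as a unit quaternion [x, y, z, w].
In Python, from workcell import manip, camera gives the robot as it stands. The module is installed in compiled form; this text tells all that it offers.
- The arm moves only by the shell command python3 -m creep 'ROWS' [OPENING] [FORCE]. ROWS is JSON, a list of rows, each a list of 2 entries, a list of its own where there are three numbers: the shift along the tool's x, y, z in mm, then the turn about the tool's z in rad. In form: [[[tx, ty, tz], twist], ...]. A call has 1 to 5 rows; each row is the pose to reach, as a shift and turn from the pose commanded when the call began, along the tool's axes at that moment; what a row does not reach only later rows make up. A row lasts 1/12 s, in which the tool goes at most 41.7 mm and 7.16 degrees, less where a joint would pass 70% of its speed; a pose out of reach is approached as far as the arm can. A call with a gripper value outside its range is refused whole. OPENING is the opening, from 0 (shut) to 1 (fully open), set as the call begins (- or left out, the last holds). The fingers move at their own pace and stop on an object; FORCE is the grip in N (left out, the last holds). Time passes only in rows, so rows that repeat a pose let the fingers close. It gives the time, the measured TCP pose, the force, the opening and the grip force at its end, in the units of the state.
- manip.get_obs(): the state, without advancing time (a new reading comes with each control period).
- camera(name): name is "side" or "top"; returns a dict with "pixels" (420x560x3 uint8, red, green, blue), "z_map" (420x560 float32, m along the optical axis (not along the pixel's ray), 0 where there is no reading), "fx", "fy", "cx", "cy" (pixels), "distortion" ([k1, k2, p1, p2, k3] as OpenCV has them; the pictures are not rectified), "extrinsics" (4x4, takes a point from world to camera coordinates). Camera axes: x right, y down, z forward; pixel columns grow to the right and rows downward; lengths in m; the calibration is good to about 2 mm. A picture is of the moment at which its call begins.
- manip.hand_in(): hands the job in; it is judged then, once.
The state is a dict: "clock": time; "joint_pos": joint angles; "joint_velocities": joint speeds; "tau": joint torques, N m; "position": TCP position; "ee_rot": TCP orientation; "ft_force": force on the tool from outside, world axes, zero at the start; "torque": the same for the moment, N m; "grip_width": opening from 0.0 (shut) to 1.0 (fully open); "grasp_force": force on a finger pad.
Only numpy, scipy, OpenCV 4.12 (cv2) and the standard library are available. Lean on these libraries where they do the work, as an engineer would, in place of code of your own. Each camera call takes 0.05 s, during which the arm holds its last target. There are 200 camera calls.

## Working session

There is one attempt and no reset: what is moved stays moved. The work goes in short steps, Python scripts to look and compute and a shell command to move; the robot and the scene stay as the last step left them, time stands still between calls to the robot, and variables do not carry over. Pictures are saved under pics/ and viewed, at most 10 in all, crops included, and the job is handed in when it is done.

```bash
mkdir -p pics; cat > h.py <<'E'
import numpy as np, cv2
from workcell import manip, camera
def snap(n,tag):
    c=camera(n); cv2.imwrite(f'pics/{tag}.png',c['pixels'][:,:,::-1]); np.savez(f'{tag}.npz',**c); return c
def pt(c,u,v,z=None):
    K=np.array([[c['fx'],0,c['cx']],[0,c['fy'],c['cy']],[0,0,1.]])
    q=cv2.undistortPoints(np.array([[[u,v]]],float),K,np.array(c['distortion']))[0,0]
    E=np.array(c['extrinsics']);R=E[:3,:3];t=E[:3,3]
    o=-R.T@t; r=R.T@np.array([q[0],q[1],1])
    if z is None: return o+r*float(c['z_map'][int(v),int(u)])
    return o+r*(z-o[2])/r[2]
E
python3 - <<'E'
from h import *
for n in('top','side'):
    c=snap(n,n+'0'); E=c['extrinsics']; print(n,(-E[:3,:3].T@E[:3,3]).round(3))
o=manip.get_obs(); print(o['clock'],o['position'],o['ee_rot'],o['grip_width'])
E
```

```text
top [0.363 0.004 1.177]
side [ 0.129 -0.887  0.873]
0.1 [0.17130935 0.6008052  0.30319499] [ 1.38428147e-01  9.90372263e-01 -6.51730034e-04 -5.78706798e-05] 0.9968244540980336
```

View pics/top0.png

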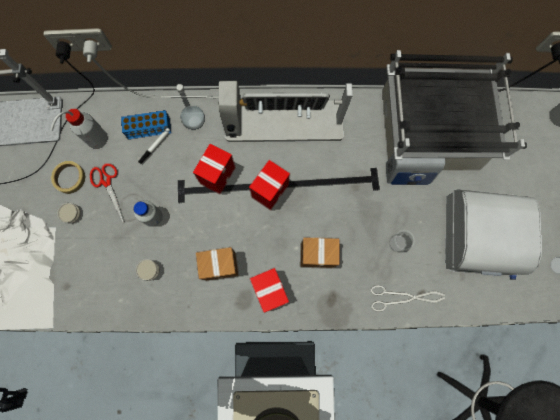

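View pics/side0.png

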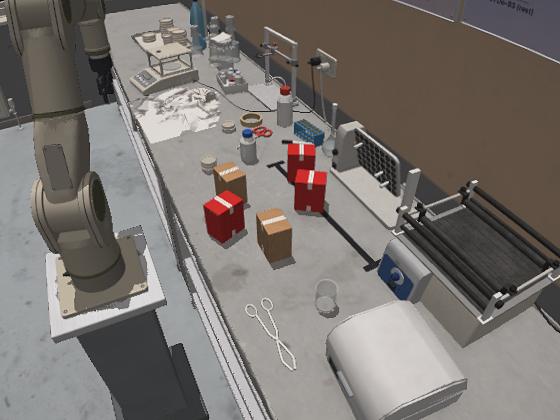

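Top view: the brown cartons are at about (216,263) and (321,251), with red look-alikes at (269,290), (214,167) and (269,184). The line runs from (181,190) to (375,180). I'll enlarge this area.

```bash
python3 - <<'E'
from h import *
im=cv2.imread('pics/top0.png')[135:325,170:390]
cv2.imwrite('pics/top0c.png',cv2.resize(im,None,fx=3.5,fy=3,interpolation=cv2.INTER_CUBIC) if 0 else cv2.resize(im,None,fx=3,fy=3,interpolation=cv2.INTER_CUBIC))
c=np.load('top0.npz')
hsv=cv2.cvtColor(c['pixels'],cv2.COLOR_RGB2HSV)
# points per pixel -> top faces by height
H,W=c['z_map'].shape
P=np.array([[pt(c,u,v) for u in range(130,420)] for v in range(130,330)])
m=((P[...,2]>0.10)&(P[...,2]<0.128)).astype(np.uint8)
n,l,s,ce=cv2.connectedComponentsWithStats(m)
for i in range(1,n):
    if s[i,4]<200: continue
    q=P[l==i]; r=cv2.minAreaRect((q[:,:2]*1000).astype(np.float32))
    print('px',ce[i]+130,'n',s[i,4],'z',q[:,2].mean().round(3),'rect',np.round(r[0]),np.round(r[1]),round(r[2],1))
for u,v in((181,190),(375,180),(278,185)): print('line',pt(c,u,v,0).round(3))
for u,v,z in((400,242,.07),(143,211,.12),(149,270,.045)): print('by',pt(c,u,v,z).round(3))
E
```

```text
px [212.49405405 163.88864865] n 925 z 0.115 rect [727. 164.] [72. 97.] 62.2
px [407.04       165.72727273] n 275 z 0.117 rect [ 718. -371.] [74. 34.] 83.8
px [268.7462203  180.87149028] n 926 z 0.115 rect [676.  11.] [71. 96.] 54.8
px [320.16216216 251.48548549] n 999 z 0.115 rect [ 483. -121.] [94. 70.] 87.3
px [215.31541582 263.00709939] n 986 z 0.115 rect [456. 152.] [71. 96.] 8.1
px [268.41053678 289.91749503] n 1006 z 0.116 rect [386.  15.] [94. 70.] 22.8
line [0.683 0.273 0.   ]
line [ 0.708 -0.307  0.   ]
line [ 0.695 -0.015  0.   ]
by [ 0.51  -0.348  0.07 ]
by [0.594 0.345 0.12 ]
by [0.444 0.344 0.045]
```

View pics/top0c.png

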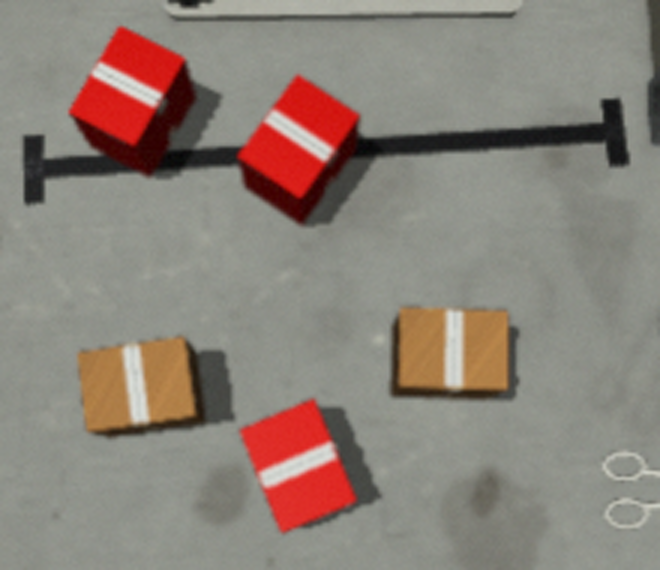

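```bash
cat >> h.py <<'E'
from scipy.spatial.transform import Rotation as Ro
def go(x,y,z,yaw):
    """total shift in tool axes (mm) and twist to put TCP at x,y,z with tool y at yaw+90deg"""
    o=manip.get_obs(); R=Ro.from_quat(o['ee_rot']).as_matrix(); p=np.array(o['position'])
    d=R.T@(np.array([x,y,z])-p)*1000
    cur=np.degrees(np.arctan2(R[1,1],R[0,1]))-90
    print('t',round(o['clock'],2),'p',p.round(3),'yaw',round(cur,1),'shift',d.round(0),'twist',np.radians(cur-yaw).round(3),'F',np.round(o['ft_force'],1),'g',round(o['grip_width'],2))
E
python3 -c "
from h import *
go(.385,.143,.22,8)"
```

```text
t 0.1 p [0.171 0.601 0.303] yaw -15.9 shift [-331. -382.   84.] twist -0.417 F [-0.7 -0.1  0.6] g 1.0
```

```bash
python3 -m creep '[[[-25,-29,0],-0.1],[[-50,-58,0],-0.2],[[-75,-87,0],-0.3],[[-100,-116,0],-0.4],[[-125,-145,0],-0.42]]' 0.45; python3 -c "
from h import *
go(.385,.143,.22,8)"
```

```text
clock: 0.52
position: [0.2523, 0.4254, 0.3035]
ee_rot: [-0.074, 0.997, -0.0, -0.0]
ft_force: [1.5, -0.2, 1.1]
grip_width: 0.451
grasp_force: 0.0
t 0.52 p [0.252 0.425 0.303] yaw 8.5 shift [ -90. -299.   84.] twist 0.009 F [ 1.5 -0.2  1.1] g 0.45
```

```bash
python3 -m creep '[[[-11,-36,0],0],[[-22,-72,0],0],[[-33,-108,0],0],[[-44,-144,5],0],[[-55,-180,20],0]]' >/dev/null; python3 -c "
from h import *
go(.385,.143,.165,8)"
```

```text
t 0.93 p [0.333 0.256 0.285] yaw 8.1 shift [ -36. -119.  120.] twist 0.003 F [ 1.9  0.4 -0.6] g 0.46
```

```bash
python3 -m creep '[[[-12,-36,0],0],[[-24,-72,15],0],[[-36,-108,35],0],[[-36,-119,72],0],[[-36,-119,110],0]]' >/dev/null; python3 -m creep '[[[0,0,15],0],[[0,0,15],0]]' >/dev/null;  python3 -c "
from h import *
go(.385,.143,.160,8)
c=snap('top','t1')
cv2.imwrite('pics/t1c.png',cv2.resize(c['pixels'][200:330,170:370,::-1],None,fx=3,fy=3))"
```

```text
t 1.52 p [0.382 0.143 0.156] yaw 8.1 shift [-3. -0. -4.] twist 0.002 F [-1.  -0.4  0. ] g 0.45
```

View pics/t1c.png

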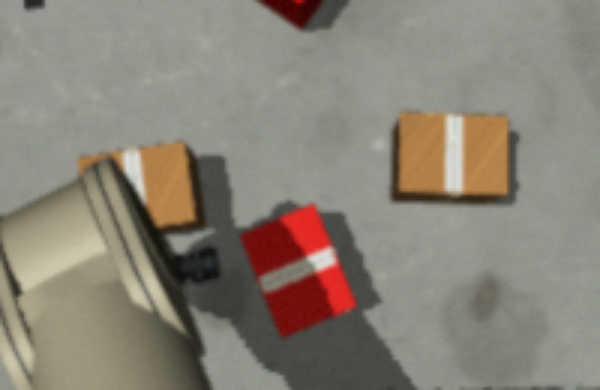

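The gripper body is behind the left carton at about (120,200) in the crop, and nothing has moved. Next I push forward.

```bash
for i in 1; do python3 -m creep '[[[-9,0,0],0],[[-18,0,0],0],[[-27,0,0],0],[[-34,0,0],0],[[-41,0,0],0]]' ; python3 -m creep '[[[-7,0,0],0],[[-14,0,0],0],[[-21,0,0],0],[[-28,0,0],0],[[-35,0,0],0]]';done
```

```text
clock: 1.98
position: [0.4261, 0.1505, 0.1595]
ee_rot: [-0.071, 0.997, 0.0, 0.0]
ft_force: [-2.4, 0.3, 1.5]
grip_width: 0.451
grasp_force: 1.1
clock: 2.4
position: [0.4603, 0.1551, 0.1589]
ee_rot: [-0.071, 0.997, 0.0, 0.0]
ft_force: [-0.6, 0.2, -0.4]
grip_width: 0.45
grasp_force: 0.0
```

```bash
python3 -m creep '[[[-7,0,0],0],[[-14,0,0],0],[[-21,0,0],0],[[-28,0,0],0],[[-35,0,0],0]]'; python3 -m creep '[[[-3,0,0],0],[[-3,0,0],0],[[-3,0,0],0]]' >/dev/null; python3 - <<'E'
from h import *
c=snap('side','s1')
cv2.imwrite('pics/s1c.png',cv2.resize(c['pixels'][120:320,150:350,::-1],None,fx=3,fy=3))
E
```

```text
clock: 2.82
position: [0.4949, 0.1601, 0.1589]
ee_rot: [-0.071, 0.997, 0.0, 0.0]
ft_force: [-0.3, 1.0, 1.3]
grip_width: 0.453
grasp_force: 0.0
```

View pics/s1c.png

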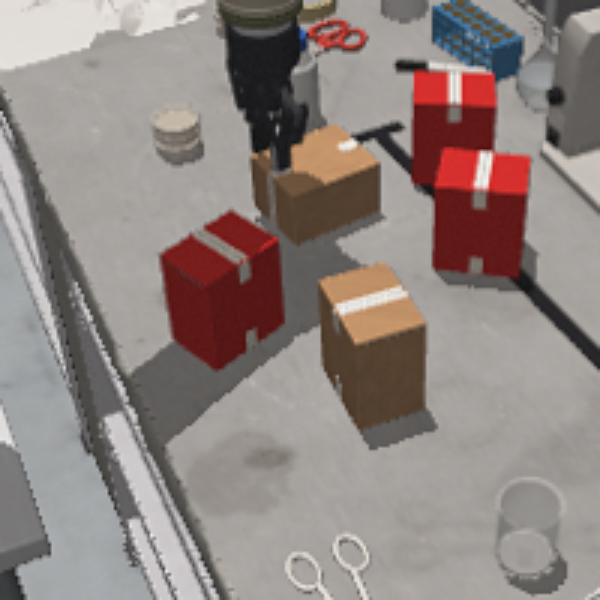

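The left carton lies flat. At about (265,195) its underside shows only tape, so it looks plain and the right one should be stamped. I go over the red box to the right carton.

```bash
python3 -m creep '[[[0,0,-30],0],[[0,0,-60],0],[[10,0,-90],0.06],[[20,-25,-95],0.12],[[30,-55,-95],0.18]]' >/dev/null; python3 -c "
from h import *
go(.405,-.117,.158,-3)"
```

```text
t 3.53 p [0.475 0.103 0.256] yaw -2.1 shift [  63. -223.   97.] twist 0.016 F [ 1.2 -0.2 -0.4] g 0.45
```

```bash
python3 -m creep '[[[14,-36,0],0.01],[[28,-72,0],0.01],[[42,-108,0],0.01],[[52,-146,0],0.01],[[58,-184,0],0.01]]' >/dev/null;  python3 -m creep '[[[5,-35,0],0],[[5,-39,25],0],[[5,-39,60],0],[[5,-39,95],0],[[5,-39,95],0]]' >/dev/null; python3 -c "
from h import *
go(.405,-.117,.158,-3)"
```

```text
t 4.37 p [ 0.4   -0.118  0.154] yaw -2.8 shift [-5.  1. -4.] twist 0.004 F [-1.3  0.5 -0.4] g 0.45
```

```bash
python3 -m creep '[[[-9,0,-2],0],[[-18,0,-4],0],[[-27,0,-4],0],[[-36,0,-4],0],[[-43,0,-4],0]]' >/dev/null;  python3 -m creep '[[[-7,0,0],0],[[-14,0,0],0],[[-21,0,0],0],[[-28,0,0],0],[[-35,0,0],0]]';python3 -m creep '[[[-7,0,0],0],[[-14,0,0],0],[[-21,0,0],0],[[-28,0,0],0],[[-35,0,0],0]]'; python3 -m creep '[[[0,0,-20],0],[[20,0,-50],0],[[50,0,-60],0],[[85,0,-60],0],[[120,0,-60],0]]' ; python3 - <<'E'
from h import *
c=snap('side','s2')
cv2.imwrite('pics/s2c.png',cv2.resize(c['pixels'][140:300,170:370,::-1],None,fx=3.5,fy=3.5))
E
```

```text
clock: 5.2
position: [0.4822, -0.1224, 0.163]
ee_rot: [0.024, 1.0, 0.0, 0.0]
ft_force: [0.1, -0.3, 0.0]
grip_width: 0.448
grasp_force: 0.1
clock: 5.62
position: [0.517, -0.1241, 0.1628]
ee_rot: [0.024, 1.0, 0.0, -0.0]
ft_force: [-0.5, -0.5, -0.1]
grip_width: 0.449
grasp_force: 0.0
clock: 6.03
position: [0.396, -0.1186, 0.2233]
ee_rot: [0.024, 1.0, -0.0, 0.001]
ft_force: [-0.8, -0.3, 0.4]
grip_width: 0.452
grasp_force: 0.0
```

View pics/s2c.png

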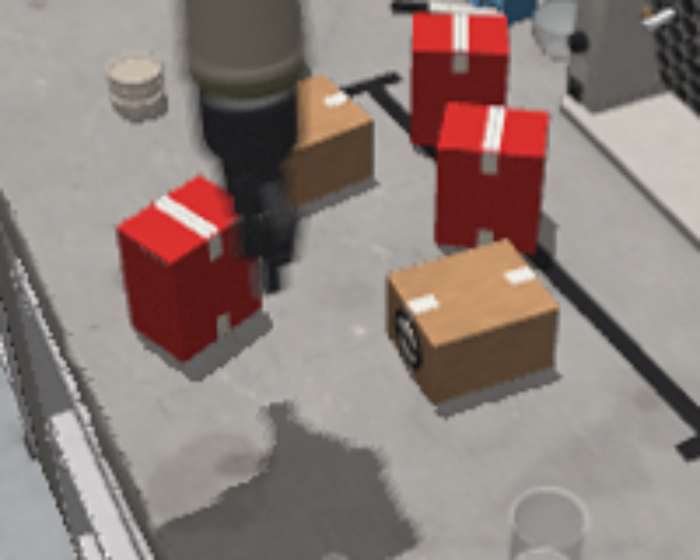

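The right carton lies with the ring showing at about (408,338). It's short of the line and its way is clear of the red box. I measure its pose.

```bash
cat >> h.py <<'E'
def boxes():
    c=snap('top','tb')
    P=np.array([[pt(c,u,v) for u in range(180,380)] for v in range(140,330)])
    m=((P[...,2]>0.06)&(P[...,2]<0.078)).astype(np.uint8)
    n,l,s,ce=cv2.connectedComponentsWithStats(m)
    for i in range(1,n):
        if s[i,4]<250: continue
        q=P[l==i]; r=cv2.minAreaRect((q[:,:2]*1000).astype(np.float32))
        print('px',(ce[i]+(180,140)).round(),s[i,4],'rect',np.round(r[0]),np.round(r[1]),round(r[2],1),'x',q[:,0].min().round(3),q[:,0].max().round(3))
E
python3 -c "
from h import *
boxes(); go(.46,-.122,.108,-3)"
```

```text
px [319. 218.] 1443 rect [ 580. -126.] [ 95. 116.] 87.5 x 0.521 0.64
px [213. 231.] 1422 rect [549. 166.] [116.  93.] 8.3 x 0.487 0.612
t 6.13 p [ 0.393 -0.118  0.223] yaw -2.8 shift [-67.  -1. 115.] twist 0.003 F [-0.4  0.8  0.2] g 0.45
```

```bash
python3 -m creep '[[[-30,0,10],0],[[-67,-1,40],0],[[-67,-1,75],0],[[-67,-1,112],0],[[-67,-1,112],0]]' >/dev/null;  python3 -m creep '[[[-10,0,0],0],[[-20,0,0],0],[[-30,0,0],0],[[-38,0,0],0],[[-46,0,0],0]]';python3 -m creep '[[[-8,0,0],0],[[-16,0,0],0],[[-24,0,0],0],[[-32,0,0],0],[[-40,0,0],0]]'; python3 -m creep '[[[-8,0,0],0],[[-16,0,0],0],[[-24,0,0],0],[[-32,0,0],0],[[-40,0,0],0]]'; python3 -c "
from h import *
boxes(); go(.63,-.130,.108,-3)"
```

```text
clock: 6.97
position: [0.5113, -0.1246, 0.1126]
ee_rot: [0.024, 1.0, 0.0, 0.002]
ft_force: [-0.2, -0.2, -0.3]
grip_width: 0.45
grasp_force: 0.0
clock: 7.38
position: [0.5499, -0.1267, 0.1109]
ee_rot: [0.024, 1.0, 0.0, -0.0]
ft_force: [-1.1, -0.7, 1.3]
grip_width: 0.447
grasp_force: 0.8
clock: 7.8
position: [0.59, -0.1286, 0.1108]
ee_rot: [0.024, 1.0, 0.0, -0.0]
ft_force: [-2.6, -0.3, 0.5]
grip_width: 0.452
grasp_force: 0.8
px [213. 231.] 1421 rect [549. 166.] [116.  93.] 8.3 x 0.487 0.611
t 7.85 p [ 0.591 -0.128  0.111] yaw -2.7 shift [-39.   0.   3.] twist 0.005 F [0.1 0.9 0.3] g 0.45
```

```bash
python3 -m creep '[[[-10,0,0],0],[[-19,0,0],0],[[-27,0,0],0],[[-33,0,0],0],[[-37,0,0],0]]'; python3 -m creep '[[[15,0,0],0],[[35,0,0],0],[[60,0,-20],0],[[90,0,-50],0],[[130,0,-90],0]]' >/dev/null;python3 -m creep '[[[40,0,0],0],[[80,0,0],0],[[110,0,0],0]]' >/dev/null; python3 -c "
from h import *
boxes(); go(.63,-.130,.108,-3)
c=np.load('tb.npz'); cv2.imwrite('pics/f.png',cv2.resize(c['pixels'][140:330,130:420,::-1],None,fx=2.5,fy=2.5))"
```

```text
clock: 8.27
position: [0.6268, -0.1303, 0.1108]
ee_rot: [0.024, 1.0, -0.0, 0.0]
ft_force: [-1.9, 0.0, 1.8]
grip_width: 0.451
grasp_force: 0.8
px [320. 179.] 1351 rect [ 694. -132.] [ 94. 118.] 87.5 x 0.635 0.755
px [213. 231.] 1427 rect [549. 166.] [116.  93.] 7.9 x 0.487 0.611
t 8.98 p [ 0.391 -0.12   0.189] yaw -2.9 shift [-240.    1.   81.] twist 0.002 F [-4.4 -2.3 -3.2] g 0.45
```

View pics/f.png

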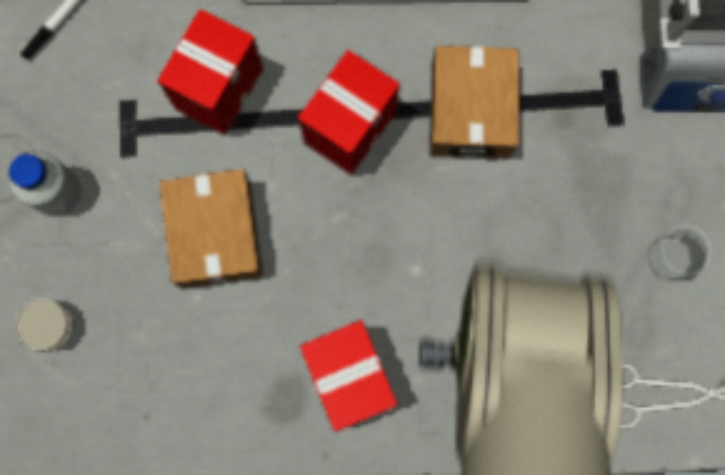

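The stamped carton lies at about (476,100), with the line under its middle (about 6 mm off). The bystanders haven't moved and the arm is clear, so I hand in.

```bash
python3 -m creep '[[[0,0,-10],0],[[0,0,-10],0],[[0,0,-10],0],[[0,0,-10],0]]'; python3 -c "
from workcell import manip
print(manip.hand_in())"
```

```text
clock: 9.32
position: [0.3979, -0.1195, 0.1996]
ee_rot: [0.024, 1.0, -0.0, 0.0]
ft_force: [-0.5, 0.4, -0.7]
grip_width: 0.449
grasp_force: 0.0
the job is handed in; nothing more can be done
None
```

I tipped both cartons onto their far sides, pushed the stamped (right) one until its middle was about 6 mm from the dispatch line's centre, left the plain one where it fell, and handed the job in at 9.3 s; no verdict came back.

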